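# Set the snap trap and slide it to the wall

## Robot

A 6-joint arm with a two-finger parallel gripper is mounted at the origin on a cart in front of the work surface, level with it; the furniture and walls round the work are solid. World frame = base frame: x ahead of the robot, y to its left, z up, the work surface at z = 0. Lengths are in mm, angles in rad, forces in N, time in s.
With the tool pointing down it reaches from about 275 to 1000 mm from the base axis. Payload 8.4 kg.
Tool frame: the origin (TCP) lies at the very end of the fingers, on their centre line; the grasp point (between the pads) lies 19 mm behind it (r.pinch_z is the distance from the TCP to the grasp point, in mm); z points along the fingers, y is the line along which they close (so a half turn about z gives the same grasp; the last joint's range is limited). The gripper opens to 85 mm and grips with 20 to 120 N. Pads are 22 mm wide; open, the fingers measure 114 mm over their backs; the gripper's body (76 mm by 85 mm) begins 54 mm behind the grasp point. The pads swing forward as they close: fully open they stand 13 mm farther back than shut.
Start: joints at [1.319, 0.353, 1.633, -0, 1.155, -0.002], TCP at [154.505, 605.604, 231.281] pointing down, gripper open.
Joint ranges: [-2.63, 2.63], [-0.92, 2.1], [0.06, 2.66], [-1.3, 4.44], [0, 2.69], [-3.02, 3.02]. Speed limits (rad/s): [2.22, 2.22, 2.79, 3.14, 3.14, 3.14].

## Interface

Orientations are given as [roll, pitch, yaw] about the fixed x, y, z axes, in that order (R = Rz(yaw) Ry(pitch) Rx(roll)).
In Python, from rig import r gives the robot as it stands.
- The arm moves only by the tool carry_out, never from a script. Its argument "series" is a list of rows, each a list of 7 numbers: the turn, a rotation vector about the tool's x, y, z as a fraction of full scale, then the shift along the tool's x, y, z as a fraction of full scale, then the gripper command: -1 is fully open, 1 is shut, values between are in proportion. A call has 1 to 8 rows; each row is the pose to reach, as a shift and turn from the pose commanded when the call began, along the tool's axes at that moment, turning the shorter way round; what a row does not reach only later rows make up. Full scale, the value 1, is 0.25 m for a shift and pi rad for a turn. A row lasts 1/8 s, in which the tool goes at most 62.5 mm and 10.7 degrees, less where a joint would pass 70% of its speed; a pose out of reach is approached as far as the arm can. A call with a number of a shift or a turn outside -1 to 1 is refused whole. A call with a gripper value outside its range is refused whole. The fingers move at their own pace and stop on an object; "force" is the grip in N (left out, the last holds). Time passes only in rows, so rows that repeat a pose let the fingers close. It gives the time, the measured TCP pose, the force, the opening and the grip force at its end, in the units of the state.
- r.sense(): the state, without advancing time (a new reading comes with each control period).
- r.grab_frame(name): name is "scene" or "top" or "wrist"; returns the picture (400x640x3 uint8, red, green, blue); there is no depth.
- r.get_calibration(name): a dict with "K" (3x3 intrinsics, pixels), "pose" (4x4, takes a point from camera to world coordinates). Camera axes: x right, y up, looking along -z (the intrinsics and any distortion apply to the point x, -y, -z); pixel columns grow to the right and rows downward; lengths in mm; the calibration is good to about 2 mm. A picture is of the moment at which its call begins: read the wrist's pose just before it. get_calibration takes no time and is no camera call; for the wrist camera it gives the pose at the moment of the call.
- r.sign_off(): hands the job in; it is judged then, once.
Trained networks look in the newest picture that a camera, given by its name, has taken for a name from the list of things; names that differ only in an ending like _2 or _b are one class to them, and where a whole thing is asked for, a point or a joint stands for the part that bears it (a point fixed in the world has none). Each returns a list of dicts, best first, with "score" (0 to 1); they miss things now and then, are a little off and sometimes report something else, mostly with a low value. They report only what shows in the picture. A call takes as long as a camera call.
- r.silhouettes(camera, label): "region" (400x640 bool, what is visible of it) and "position" ([row, column] in pixels, amid what is visible of it).
The state is a dict: "clock": time; "qpos": joint angles; "qvel": joint speeds; "joint_efforts": joint torques, N m; "eef_pos": TCP position; "tcp_rot": TCP orientation; "contact_force": force on the tool from outside, world axes, zero at the start; "wrist_torque": the same for the moment, N m; "opening": opening from 0.0 (shut) to 1.0 (fully open); "grasp_force": force on a finger pad.
Only numpy, scipy, OpenCV 4.12 (cv2) and the standard library are available. Lean on these libraries where they do the work, as an engineer would, in place of code of your own. Each camera call takes 0.05 s, during which the arm holds its last target. There are 200 camera calls.

## Task

Closing-time pest control: set the snap trap on the worktop by pressing its lever down until the jaw is caught open, and ease off so that it stays set. Leave the trap standing set with its treadle end up against the upstand of the back wall and square to it, anywhere in the clear stretch between the kettle and the sauce bottles. Slide the trap along the worktop, do not lift it, and do not push the bowls, mug or kettle about.

Things in the scene. Friction and masses are not known exactly. Their poses are not given: they have to be found in the camera images.
- trap: Loose plastic snap trap, about 0.35 kg. Black base 170 long (its x) x 76 wide (its y); origin at the centre of its underside. +x is the treadle (biting) end, -x the lever end. Floor 6 thick, side rails 17 high, biting block across the +x end 18 high, flat rear wall across the -x end 22 high. Numbers in mm in this frame hold for all its parts.
- axle (a point): Middle of the steel axle along the trap's y, at x = -20, z = 44, between two black cheeks (y = +-32 to 38, up to z = 52). The red jaw and lever are one moulding turning on it. Jaw: U-frame 58 wide to the front, reaching x = +80, z = 24 when shut; set, it stands up at 40 degrees, its tip at x = +53, z = 102.
- jaw (a joint): Angle of the sprung jaw and lever, rad. 0 = snapped shut (start). Pressing the lever down raises the jaw; at about 0.90 it clicks past the treadle's catch, the stop is at 1.08. Let back, a caught jaw rests at 0.895, an uncaught one springs to 0. Spring 0.25 N m shut, 0.45 N m at the stop: 6 N at the lever's end at first, 8 to 15 N at the end of the press.
- lever_pad (a point): Middle of the grooved pad on the upper face of the red lever (46 wide, 62 from axle to end, 5 thick). Shut: x = -58, z = 79, the lever slanting up to the rear, its end at x = -68, z = 85. Set: x = -71, z = 36. At the stop: x = -69, z = 27. A fingertip pressed straight down at x = -67 works the whole travel, some 50 to 55.
- treadle (a point): Top of the bait cup on the yellow treadle (x = +18 to +60, z = 17 to 32, between the jaw's sides). When the trap is set, about 2 N down here frees the catch and the jaw snaps shut: do not touch it.
- trap_front (a point): Centre of the upright face at the treadle end, 10 above the underside, x = +85 in the trap's frame.
- trap_rear (a point): Centre of the flat upright rear face of the base, 11 above the underside, x = -85 in the trap's frame; 76 wide, 22 high, nothing overhangs it: the place to push the trap.
- wall_face (a point): A point on the front face of the upstand, the 50 high strip along the foot of the back wall. The face is upright and runs along the world y direction; its x (away from the robot) is the x of this point all along.
- kettle: Pink electric kettle, 149 x 207 x 225, standing on its white power base by the wall at the left; it does not move. Origin about the centre of its foot.
- bowl_bird: White porcelain bowl with a dark rim, 127 across, 64 high, at the left front. Loose. Origin under its centre.
- bowl_ribbed: Ribbed porcelain bowl with a brown rim, 123 across, 60 high, at the left. Loose. Origin under its centre.
- mug_1: Yellow mug, 78 x 113 with its handle, 102 high, at the left front. Loose. Origin under its middle.

How it is judged (in metres and radians):
At the end, for the whole second after the job is handed in: The jaw stands caught open (0.85 to 0.95 rad); the trap lies flat and still, the middle of its treadle end within 15 mm of the upstand and between kettle and bottles (y -0.08 to 0.34), its long axis within 0.2 rad of square to the wall (value of joint jaw between 0.85 and 0.95 rad and world x of trap_front above 0.7885 m and world y of trap_front between -0.08 and 0.34 m and angle between the x axis of trap and the x axis of wall_face, either way round below 0.2 rad and angle between trap's own z axis and vertical below 0.1 rad and linear speed of trap below 0.02 m/s); the robot touches nothing.
It fails at once if the trap is lifted more than 50 mm off the worktop (height (world z) of trap above 0.05 m).
It fails at once if a bowl or the mug is pushed more than 30 mm (distance of any of bowl_bird, bowl_ribbed, mug_1 from where it was at the start of the episode above 0.03 m).
It fails at once if the kettle is struck hard (contact force between kettle and the arm above 15 N or contact force between kettle and the fingers above 15 N or contact force between kettle and trap above 15 N).
It also fails if it takes over 54 s, if anything falls off the work surface, if the arm or the gripper's body presses on something with over 40 N, if the wrist force passes 120 N, or if a joint passes its speed limit or range.

## Working session

There is one attempt and no reset: what is moved stays moved. The work goes in short steps, Python scripts to look and compute and a tool call to move; the robot and the scene stay as the last step left them, time stands still between calls to the robot, and variables do not carry over. Pictures are saved under pics/ and viewed, at most 10 in all, crops included, and the job is handed in when it is done.

Besides the shell and the picture viewer there is one more tool, called after ">>>" by a JSON object that holds its "api" and its "payload", one argument or row to a line. carry_out: Moves the arm, as the interface text tells. Its arguments: {"type":"object","properties":{"series":{"type":"array"},"force":{"type":"number"}},"required":["series"]}

```bash
mkdir -p pics; ls; python3 - <<'E'
from rig import r
import cv2,numpy as np
s=r.sense();print(s)
for n in ("scene","top"):
    im=r.grab_frame(n);cv2.imwrite(f"pics/{n}0.png",im[:,:,::-1])
    c=r.get_calibration(n);print(n,np.round(c["K"],1).tolist(),np.round(c["pose"],3).tolist(),[k for k in c])
    for l in("trap","lever_pad","treadle","kettle","bowl_bird","bowl_ribbed","mug_1"):
        print(l,[(round(d["score"],2),np.round(d["position"]).tolist(),int(d["region"].sum())) for d in r.silhouettes(n,l)][:3])
a=cv2.imread("pics/scene0.png");b=cv2.imread("pics/top0.png")
E
```

```text
pics
{'clock': 0.0, 'qpos': array([ 1.31857627e+00,  3.53642296e-01,  1.63418938e+00, -1.73572647e-05,
        1.15522312e+00, -2.43248226e-03]), 'qvel': array([-7.88986757e-04, -1.33140366e-03,  5.41691139e-04, -5.39829632e-04,
        5.30071405e-05, -7.35966866e-04]), 'joint_efforts': array([-1.11775418e-03, -6.05255842e+01, -3.42059791e+01, -3.27578909e-04,
        9.55528492e-03,  7.93066199e-07]), 'eef_pos': array([154.39483005, 605.09637986, 230.54171756]), 'tcp_rot': array([-3.14013048e+00,  1.23129699e-05,  2.89181211e+00]), 'contact_force': array([ 0.47151414,  0.28721955, -0.16559425]), 'wrist_torque': array([ 0.0430983 , -0.02002374,  0.05033581]), 'grasp_force': 0.0, 'opening': 1.0013654932823908}
scene [[379.2, 0.0, 316.6], [0.0, 379.2, 198.7], [0.0, 0.0, 1.0]] [[0.857, 0.365, -0.363, 244.435], [-0.514, 0.591, -0.622, -278.146], [-0.012, 0.72, 0.694, 688.188], [0.0, 0.0, 0.0, 1.0]] ['K', 'pose']
trap [(0.63, [240.0, 330.0], 2250)]
lever_pad [(0.57, [234.0, 332.0], 491)]
treadle [(0.52, [226.0, 343.0], 258)]
kettle [(0.92, [146.0, 317.0], 5362)]
bowl_bird [(0.85, [194.0, 202.0], 1714)]
bowl_ribbed [(0.94, [182.0, 274.0], 1464)]
mug_1 [(0.8, [240.0, 212.0], 2174)]
top [[484.8, 0.0, 317.1], [0.0, 484.8, 197.5], [0.0, 0.0, 1.0]] [[0.02, 0.992, -0.128, 429.346], [-1.0, 0.022, 0.016, 272.481], [0.018, 0.127, 0.992, 1147.71], [0.0, 0.0, 0.0, 1.0]] ['K', 'pose']
trap []
lever_pad [(0.67, [206.0, 346.0], 2331)]
treadle [(0.71, [192.0, 340.0], 347)]
kettle [(0.93, [153.0, 253.0], 5091), (0.61, [222.0, 244.0], 2356)]
bowl_bird [(0.89, [297.0, 228.0], 2700), (0.26, [201.0, 348.0], 2377)]
bowl_ribbed [(0.58, [221.0, 244.0], 2354), (0.29, [153.0, 252.0], 5164)]
mug_1 [(0.87, [316.0, 296.0], 1309), (0.16, [194.0, 339.0], 344)]
```

```bash
python3 - <<'E'
import cv2
b=cv2.imread("pics/top0.png");cv2.imwrite("pics/top1.png",cv2.resize(b[80:380,170:570],(800,600),interpolation=2))
E
```

```text
(no output)
```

View pics/top1.png

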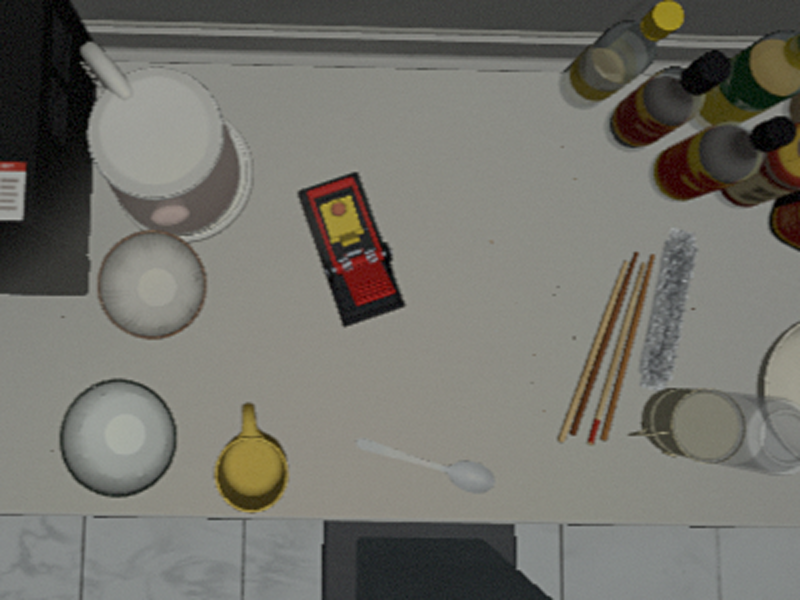

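View pics/scene0.png

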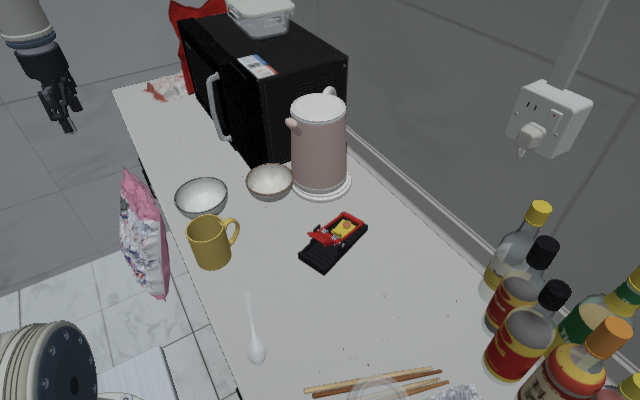

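The top view shows the trap in mid-worktop: front corners at about crop (300,190) and (357,173), rear corners at (345,325) and (403,305). The way to the wall is clear, and the kettle is off to its left.

```bash
cat > h.py <<'E'
from rig import r
import numpy as np,cv2
from scipy.spatial.transform import Rotation as Ro
def world(cam,u,v,z,c=None):
    c=c or r.get_calibration(cam);K=np.array(c["K"]);P=np.array(c["pose"])
    d=P[:3,:3]@np.array([(u-K[0,2])/K[0,0],-(v-K[1,2])/K[1,1],-1]);o=P[:3,3]
    return o+d*(z-o[2])/d[2]
def plan(x,y,z,yaw):
    """shift/turn fractions for tool pointing down at xyz,yaw from measured pose"""
    s=r.sense();R0=Ro.from_euler("xyz",s["tcp_rot"]);R1=Ro.from_euler("xyz",[np.pi,0,yaw])
    t=(R0.inv()*R1).as_rotvec()/np.pi;d=R0.inv().apply(np.array([x,y,z])-s["eef_pos"])/250
    print("turn",t.round(3),"shift",d.round(3))
E
python3 - <<'E'
from h import *
f=lambda a,b,z:world("top",170+a/2,80+b/2,z)
fl,fr,rl,rr=f(300,190,18),f(357,173,18),f(345,325,22),f(403,305,22)
print(fl,fr,rl,rr)
F=(fl+fr)/2;B=(rl+rr)/2;d=F-B;print(F,B,np.hypot(*d[:2]),np.arctan2(d[1],d[0]))
w=fl-fr;print(np.hypot(*w[:2]),np.arctan2(-w[0],w[1]))
yaw=np.arctan2(d[1],d[0]);C=(F+B)/2;print("C",C)
p=C[:2]-67*np.array([np.cos(yaw),np.sin(yaw)]);print("press",p)
print(f(300,62,0),f(300,62,50),f(250,170,0))
plan(p[0],p[1],200,yaw+np.pi)
E
```

```text
[628.40209123 248.82628     18.        ] [650.38804434 181.60254968  18.        ] [470.34343579 193.81504412  22.        ] [494.86803702 126.63188058  22.        ]
[639.39506778 215.21441484  18.        ] [482.60573641 160.22346235  22.        ] 166.15324038054987 0.3373263133198705
70.72773184628281 0.3160907420383402
C [561.00040209 187.7189386   20.        ]
press [497.77632546 165.54426533]
[790.15569794 251.42942685   0.        ] [774.43701375 252.34652364  50.        ] [654.60209529 309.05886638   0.        ]
turn [-0.     0.    -0.187] shift [-1.766 -1.366  0.125]
```

>>> {"api": "carry_out", "payload": {
  "series": [
    [0, 0, -0.09, -0.88, -0.68, 0, 1],
    [0, 0, -0.09, -0.88, -0.68, 0, 1],
    [0, 0, -0.09, -0.88, -0.68, 0, 1],
    [0, 0, -0.09, -0.88, -0.68, 0, 1],
    [0, 0, -0.09, -0.88, -0.68, 0, 1],
    [0, 0, -0.09, -0.88, -0.68, 0, 1],
    [0, 0, -0.09, -0.88, -0.68, 0, 1],
    [0, 0, -0.09, -0.88, -0.68, 0, 1]
  ]
}}

```text
clock: 1.8
eef_pos: [325.1, 387.4, 231.3]
tcp_rot: [3.141, -0.0, -3.107]
contact_force: [0.2, -0.3, 1.1]
opening: 0.005
grasp_force: 0.0
```

```bash
python3 -c "
from h import *
plan(440,145,230,.33+np.pi)"
```

```text
turn [ 0.    -0.    -0.094] shift [-0.426 -0.985  0.005]
```

>>> {"api": "carry_out", "payload": {
  "series": [
    [0, 0, -0.094, -0.43, -0.985, 0, 1],
    [0, 0, -0.094, -0.43, -0.985, 0, 1],
    [0, 0, -0.094, -0.43, -0.985, 0, 1],
    [0, 0, -0.094, -0.43, -0.985, 0, 1],
    [0, 0, -0.094, -0.43, -0.985, 0, 1],
    [0, 0, -0.094, -0.43, -0.985, 0, 1],
    [0, 0, -0.094, -0.43, -0.985, 0, 1],
    [0, 0, -0.094, -0.43, -0.985, 0, 1]
  ]
}}

```text
clock: 2.8
eef_pos: [440.7, 145.1, 231.2]
tcp_rot: [3.141, -0.0, -2.811]
contact_force: [0.0, -1.2, 0.0]
opening: -0.0
grasp_force: 0.0
```

```bash
python3 -c "
from h import *
print(r.sense()['eef_pos'],r.sense()['tcp_rot'])
c=r.get_calibration('wrist');np.save('c1',c,allow_pickle=True);print(np.round(c['pose'],2))
im=r.grab_frame('wrist');cv2.imwrite('pics/w1.png',im[:,:,::-1])"
```

```text
[440.74067607 145.14063585 231.21648428] [ 3.14138687e+00 -1.80272555e-04 -2.81148646e+00]
[[-3.2000e-01 -9.0000e-01 -2.8000e-01  3.7058e+02]
 [ 9.5000e-01 -3.1000e-01 -1.0000e-01  1.2123e+02]
 [ 0.0000e+00 -2.9000e-01  9.6000e-01  3.7406e+02]
 [ 0.0000e+00  0.0000e+00  0.0000e+00  1.0000e+00]]
```

View pics/w1.png

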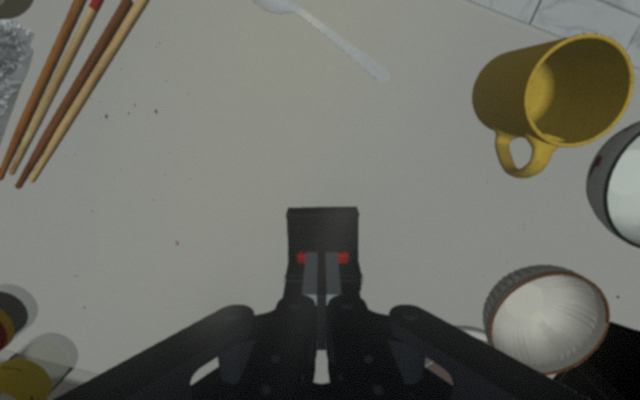

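The wrist view shows the rear end of the trap straight and centred under the fingers: rear edge at row 208, columns 287 to 358. The red lever is visible behind the fingers.

```bash
python3 -c "
from h import *
c=np.load('c1.npy',allow_pickle=True).item()
for z in (0,22):
  a,b=world('',287,208,z,c),world('',358,208,z,c);m=(a+b)/2;w=b-a
  yaw=np.arctan2(w[1],w[0])-np.pi/2
  print(a,b,m,np.hypot(*w[:2]),yaw,'press',m[:2]+18*np.array([np.cos(.33),np.sin(.33)]))
plan(500,166,110,.33+np.pi)"
```

```text
[497.14524759 125.11093314   0.        ] [472.03523461 198.54797402   0.        ] [484.5902411  161.82945358   0.        ] 77.61128606879699 0.32946366562941387 press [501.61900328 167.66222809]
[489.70137313 124.88296413  22.        ] [466.06819985 194.00082219  22.        ] [477.88478649 159.44189316  22.        ] 73.04659596213006 0.3294636656294143 press [494.91354867 165.27466767]
turn [ 0. -0.  0.] shift [-0.251  0.002  0.485]
```

>>> {"api": "carry_out", "payload": {
  "series": [
    [0, 0, 0, -0.251, 0, 0.12, 1],
    [0, 0, 0, -0.251, 0, 0.3, 1],
    [0, 0, 0, -0.251, 0, 0.5, 1],
    [0, 0, 0, -0.251, 0, 0.52, 1],
    [0, 0, 0, -0.251, 0, 0.52, 1],
    [0, 0, 0, -0.251, 0, 0.52, 1]
  ]
}}

```text
clock: 3.6
eef_pos: [501.9, 164.8, 103.4]
tcp_rot: [-3.142, 0.003, -2.813]
contact_force: [0.5, 0.1, -0.2]
opening: 0.002
grasp_force: 0.0
```

>>> {"api": "carry_out", "payload": {
  "series": [
    [0, 0, 0, 0, 0, 0.04, 1],
    [0, 0, 0, 0, 0, 0.08, 1],
    [0, 0, 0, 0, 0, 0.12, 1],
    [0, 0, 0, 0, 0, 0.15, 1],
    [0, 0, 0, 0, 0, 0.18, 1],
    [0, 0, 0, 0, 0, 0.21, 1],
    [0, 0, 0, 0, 0, 0.23, 1],
    [0, 0, 0, 0, 0, 0.23, 1]
  ]
}}

```text
clock: 4.6
eef_pos: [499.2, 163.6, 43.3]
tcp_rot: [3.142, -0.003, -2.814]
contact_force: [-5.6, -1.2, 8.2]
opening: -0.004
grasp_force: 4.6
```

```bash
python3 -c "
from h import *
im=r.grab_frame('scene');cv2.imwrite('pics/s2.png',cv2.resize(im[150:300,230:430,::-1],(800,600),interpolation=2))"
```

```text
(no output)
```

View pics/s2.png

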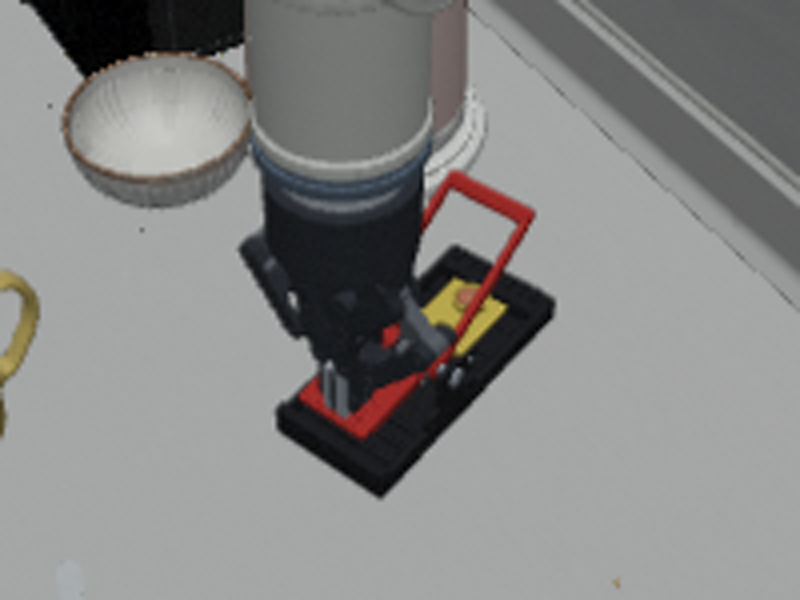

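The scene view shows the fingertips on the lever and the jaw well raised (tip near (490,190)), with the trap still in place. I'll press on in small steps.

>>> {"api": "carry_out", "payload": {
  "series": [
    [0, 0, 0, 0, 0, 0.012, 1],
    [0, 0, 0, 0, 0, 0.024, 1],
    [0, 0, 0, 0, 0, 0.036, 1],
    [0, 0, 0, 0, 0, 0.036, 1],
    [0, 0, 0, 0, 0, 0.036, 1]
  ]
}}

```text
clock: 5.28
eef_pos: [500.0, 163.9, 34.8]
tcp_rot: [3.142, -0.001, -2.813]
contact_force: [-4.1, -0.5, 9.3]
opening: -0.003
grasp_force: 5.1
```

>>> {"api": "carry_out", "payload": {
  "series": [
    [0, 0, 0, 0, 0, 0.01, 1],
    [0, 0, 0, 0, 0, 0.018, 1],
    [0, 0, 0, 0, 0, 0.018, 1]
  ]
}}

```text
clock: 5.65
eef_pos: [501.0, 164.2, 30.6]
tcp_rot: [3.142, 0.001, -2.814]
contact_force: [-1.1, -1.0, 10.1]
opening: -0.002
grasp_force: 5.2
```

>>> {"api": "carry_out", "payload": {
  "series": [
    [0, 0, 0, 0, 0, 0.008, 1],
    [0, 0, 0, 0, 0, 0.014, 1],
    [0, 0, 0, 0, 0, 0.014, 1]
  ]
}}

```text
clock: 6.02
eef_pos: [501.4, 164.4, 29.2]
tcp_rot: [3.142, 0.002, -2.814]
contact_force: [-8.6, -2.8, 38.2]
opening: -0.001
grasp_force: 19.5
```

Force has jumped to 38 N, so the lever is at its stop and past the catch. Now I'll ease off slowly and straight up.

>>> {"api": "carry_out", "payload": {
  "series": [
    [0, 0, 0, 0, 0, -0.012, 1],
    [0, 0, 0, 0, 0, -0.024, 1],
    [0, 0, 0, 0, 0, -0.036, 1],
    [0, 0, 0, 0, 0, -0.05, 1],
    [0, 0, 0, 0, 0, -0.065, 1],
    [0, 0, 0, 0, 0, -0.08, 1],
    [0, 0, 0, 0, 0, -0.11, 1],
    [0, 0, 0, 0, 0, -0.15, 1]
  ]
}}

```text
clock: 7.02
eef_pos: [500.6, 164.1, 64.7]
tcp_rot: [-3.142, -0.0, -2.813]
contact_force: [0.2, -0.0, -0.7]
opening: -0.0
grasp_force: 0.0
```

>>> {"api": "carry_out", "payload": {
  "series": [
    [0, 0, 0, 0.1, 0, -0.2, 1],
    [0, 0, 0, 0.25, 0, -0.3, 0],
    [0, 0, 0, 0.4, 0, -0.3, 0],
    [0, 0, 0, 0.4, 0, -0.3, 0],
    [0, 0, 0, 0.4, 0, -0.3, 0],
    [0, 0, 0, 0.4, 0, -0.3, 0]
  ]
}}

```text
clock: 7.78
eef_pos: [407.0, 132.3, 139.4]
tcp_rot: [-3.142, 0.001, -2.813]
contact_force: [0.2, 0.8, 0.5]
opening: 0.5
grasp_force: 0.0
```

```bash
python3 -c "
from h import *
print(r.sense()['eef_pos'])
c=r.get_calibration('wrist');np.save('c2',c,allow_pickle=True)
im=r.grab_frame('wrist');im2=r.grab_frame('scene')
cv2.imwrite('pics/w3.png',np.vstack([im[::1,:,::-1],cv2.resize(im2[150:300,230:470,::-1],(640,400))])[:, :][::1])
a=cv2.imread('pics/w3.png');cv2.imwrite('pics/w3.png',cv2.resize(a,(480,600)))
cv2.imwrite('pics/w3f.png',im[:,:,::-1])"
```

```text
[407.02901949 132.26512157 139.42968982]
```

View pics/w3.png

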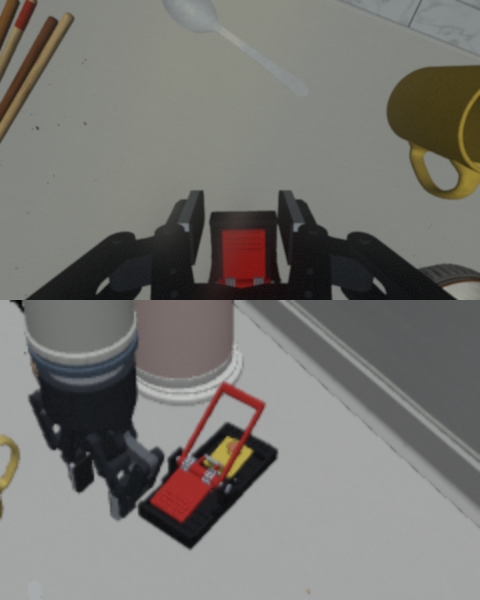

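The trap is set: the jaw stands open in the scene view. In the wrist view its rear edge runs from (280,284) to (369,281) in full pixels.

```bash
python3 -c "
from h import *
c=np.load('c2.npy',allow_pickle=True).item()
a,b=world('',280,283,0,c),world('',369,281,0,c);m=(a+b)/2;w=b-a
print(m,np.hypot(*w[:2]),np.arctan2(w[1],w[0])-np.pi/2)
u=np.array([np.cos(.33),np.sin(.33)]);p=np.array([485,162])-30*u;print(p)
print(world('top',170+150,80+62/2,0))
plan(*p,6,.33+np.pi)"
```

```text
[487.36724547 162.74701711   0.        ] 78.44983421911087 0.352989363005036
[456.61872969 152.27870915]
[790.15569794 251.42942685   0.        ]
turn [-0.    -0.    -0.001] shift [-0.215  0.012  0.533]
```

>>> {"api": "carry_out", "payload": {
  "series": [
    [0, 0, 0, -0.1, 0.012, 0.2, 0],
    [0, 0, 0, -0.19, 0.012, 0.4, 0],
    [0, 0, 0, -0.19, 0.012, 0.5, 0],
    [0, 0, 0, -0.19, 0.012, 0.53, 0],
    [0, 0, 0, -0.19, 0.012, 0.53, 0],
    [0, 0, 0, -0.19, 0.012, 0.53, 0]
  ]
}}

```text
clock: 8.62
eef_pos: [450.7, 150.3, 7.8]
tcp_rot: [-3.142, 0.002, -2.813]
contact_force: [0.4, 0.1, 0.1]
opening: 0.502
grasp_force: 0.0
```

```bash
python3 -c "
from h import *
# TCP targets for trap centre on arc; contact offset 96 from centre
s0=np.array([567,190.])
for k,yaw in ((0,.34),(.25,.26),(.5,.18),(.75,.09),(.9,.03),(.98,0)):
  X=567+k*151; Y=190+np.trapezoid(np.tan(.34-.36*np.linspace(0,k,50)),np.linspace(567,X,50))
  p=np.array([X,Y])-96*np.array([np.cos(yaw),np.sin(yaw)])
  print(k,X,Y,p,yaw); plan(*p,6,yaw+np.pi)"
```

```text
0 567 190.0 [476.49555211 157.98523915] 0.34
turn [-0.     0.001 -0.004] shift [-0.108 -0.004  0.007]
0.25 604.75 201.47942250174123 [511.9765621  176.79968952] 0.26
turn [0.    0.001 0.022] shift [-0.266  0.021  0.008]
0.5 642.5 209.334004913263 [548.05100549 192.14716586] 0.18
turn [0.    0.001 0.047] shift [-0.423  0.033  0.008]
0.75 680.25 213.69756028414537 [584.63853763 205.06921956] 0.09
turn [0.    0.001 0.076] shift [-0.578  0.035  0.008]
0.9 702.9 214.6724115860836 [606.94319676 211.79284357] 0.03
turn [0.    0.001 0.095] shift [-0.671  0.031  0.008]
0.98 714.98 214.6917765395808 [618.98       214.69177654] 0
turn [0.    0.001 0.104] shift [-0.72   0.027  0.009]
```

>>> {"api": "carry_out", "payload": {
  "series": [
    [0, 0, 0, -0.04, 0, 0, 0],
    [0, 0, 0, -0.07, 0, 0, 0],
    [0, 0, 0, -0.09, -0.001, 0, 0],
    [0, 0, 0, -0.11, -0.002, 0, 0],
    [0, 0, 0.002, -0.13, 0, 0, 0],
    [0, 0, 0.006, -0.155, 0.004, 0, 0],
    [0, 0, 0.01, -0.185, 0.009, 0, 0],
    [0, 0, 0.014, -0.215, 0.014, 0, 0]
  ]
}}

```text
clock: 9.62
eef_pos: [500.4, 171.0, 6.7]
tcp_rot: [3.142, 0.001, -2.858]
contact_force: [-0.7, -1.1, -0.1]
opening: 0.498
grasp_force: 0.6
```

```bash
python3 -c "
from h import *
print(r.sense()['eef_pos'],r.sense()['contact_force'])
im2=r.grab_frame('scene');im=r.grab_frame('top')
cv2.imwrite('pics/s4.png',np.vstack([cv2.resize(im[80:280,250:490,::-1],(480,400)),cv2.resize(im2[150:275,230:470,::-1],(480,200))]))
for y,p in ((.18,(548,192)),(.09,(584.6,205)),(.03,(607,212)),(0,(619,214.7))): plan(*p,8,y+np.pi)"
```

```text
[500.43331869 171.03555485   6.71255779] [-0.72295068 -1.09797027 -0.14564109]
turn [0.    0.001 0.033] shift [-0.203  0.027 -0.004]
turn [0.    0.001 0.062] shift [-0.358  0.036 -0.004]
turn [0.    0.001 0.081] shift [-0.451  0.038 -0.003]
turn [0.    0.001 0.09 ] shift [-0.501  0.035 -0.003]
```

View pics/s4.png

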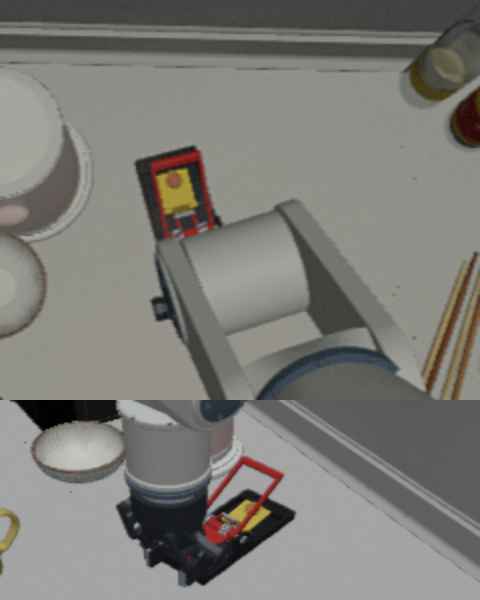

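The trap is sliding along, still set and already turning; its front edge is at (138,162) to (198,147) in the crop. I'll go on along the arc.

>>> {"api": "carry_out", "payload": {
  "series": [
    [0, 0, 0.004, -0.03, 0.004, 0, 0],
    [0, 0, 0.01, -0.065, 0.009, 0, 0],
    [0, 0, 0.016, -0.1, 0.014, 0, 0],
    [0, 0, 0.022, -0.135, 0.019, 0, 0],
    [0, 0, 0.028, -0.17, 0.023, 0, 0],
    [0, 0, 0.034, -0.205, 0.027, 0, 0],
    [0, 0, 0.041, -0.24, 0.03, 0, 0],
    [0, 0, 0.048, -0.275, 0.033, 0, 0]
  ]
}}

```text
clock: 10.72
eef_pos: [563.9, 198.2, 6.8]
tcp_rot: [3.142, 0.0, -3.01]
contact_force: [-3.2, -0.7, 2.8]
opening: 0.502
grasp_force: 1.8
```

```bash
python3 -c "
from h import *
im2=r.grab_frame('scene');im=r.grab_frame('top')
cv2.imwrite('pics/s5.png',np.vstack([cv2.resize(im[80:280,250:490,::-1],(480,400)),cv2.resize(im2[150:275,230:470,::-1],(480,200))]))
for y,p in ((.09,(584.6,205)),(.03,(607,212)),(0,(619,214.7))): plan(*p,7,y+np.pi)"
```

```text
turn [0.    0.001 0.014] shift [-0.081  0.016 -0.   ]
turn [0.    0.001 0.033] shift [-0.173  0.032  0.   ]
turn [0.    0.001 0.042] shift [-0.222  0.036  0.   ]
```

View pics/s5.png

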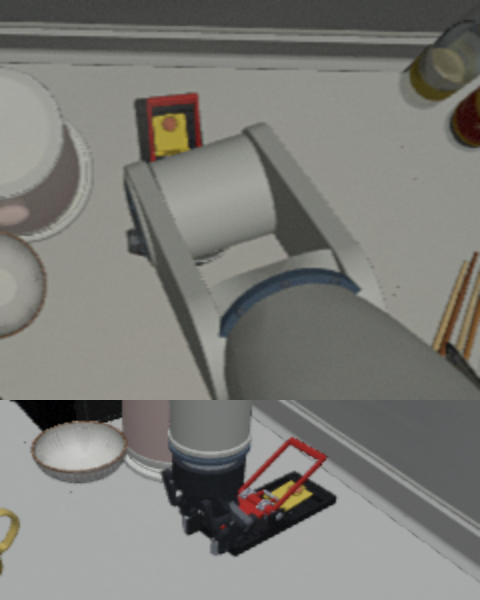

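Nearly straight, still set, with a few centimetres to go before the upstand. I'll continue, then creep.

>>> {"api": "carry_out", "payload": {
  "series": [
    [0, 0, 0.006, -0.025, 0.006, 0, 0],
    [0, 0, 0.012, -0.05, 0.011, 0, 0],
    [0, 0, 0.018, -0.075, 0.016, 0, 0],
    [0, 0, 0.024, -0.1, 0.021, 0, 0],
    [0, 0, 0.03, -0.12, 0.026, 0, 0],
    [0, 0, 0.036, -0.14, 0.03, 0, 0],
    [0, 0, 0.04, -0.155, 0.032, 0, 0],
    [0, 0, 0.042, -0.17, 0.034, 0, 0]
  ]
}}

```text
clock: 11.82
eef_pos: [604.3, 212.0, 6.7]
tcp_rot: [-3.141, -0.0, -3.141]
contact_force: [-2.7, -1.0, 0.8]
opening: 0.5
grasp_force: 1.3
```

```bash
python3 -c "
from h import *
im2=r.grab_frame('scene');im=r.grab_frame('top');print(r.sense()['contact_force'])
cv2.imwrite('pics/s6.png',np.vstack([cv2.resize(im[80:180,290:410,::-1],(480,400)),cv2.resize(im2[150:275,230:470,::-1],(480,200))]))
plan(619,214,7,np.pi)"
```

```text
[-0.18278077  0.82860741  0.11106811]
turn [0. 0. 0.] shift [-0.056  0.007 -0.001]
```

View pics/s6.png

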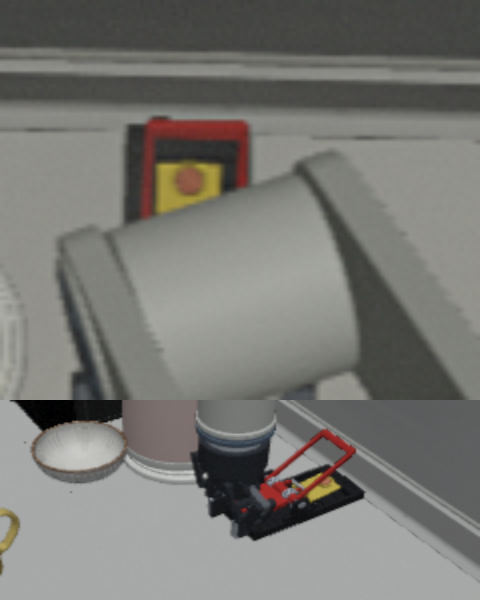

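It is square and still set, with its front close to the upstand (base corner at about (130,128), wall foot at row 133). I'll creep on until there is contact.

>>> {"api": "carry_out", "payload": {
  "series": [
    [0, 0, 0, -0.01, 0, 0, 0],
    [0, 0, 0, -0.02, 0, 0, 0],
    [0, 0, 0, -0.03, 0, 0, 0],
    [0, 0, 0, -0.04, 0, 0, 0],
    [0, 0, 0, -0.05, 0, 0, 0]
  ]
}}

```text
clock: 12.55
eef_pos: [616.9, 212.0, 6.8]
tcp_rot: [-3.142, -0.0, -3.14]
contact_force: [-5.6, -0.3, 3.1]
opening: 0.5
grasp_force: 2.4
```

>>> {"api": "carry_out", "payload": {
  "series": [
    [0, 0, 0, -0.008, 0, 0, 0],
    [0, 0, 0, -0.014, 0, 0, 0],
    [0, 0, 0, -0.02, 0, 0, 0]
  ]
}}

```text
clock: 12.92
eef_pos: [621.8, 212.0, 6.8]
tcp_rot: [-3.142, -0.0, -3.14]
contact_force: [-5.1, 0.3, 5.0]
opening: 0.496
grasp_force: 2.7
```

>>> {"api": "carry_out", "payload": {
  "series": [
    [0, 0, 0, -0.006, 0, 0, 0],
    [0, 0, 0, -0.011, 0, 0, 0],
    [0, 0, 0, -0.016, 0, 0, 0]
  ]
}}

```text
clock: 13.3
eef_pos: [622.6, 212.0, 6.7]
tcp_rot: [-3.141, -0.007, -3.14]
contact_force: [-19.2, 1.3, 16.7]
opening: 0.498
grasp_force: 9.9
```

Contact at 19 N, so the trap is against the upstand. Now I'll back off straight and rise.

>>> {"api": "carry_out", "payload": {
  "series": [
    [0, 0, 0, 0.02, 0, 0, 0],
    [0, 0, 0, 0.06, 0, 0, 0],
    [0, 0, 0, 0.15, 0, 0, 0],
    [0, 0, 0, 0.3, 0, -0.1, 0],
    [0, 0, 0, 0.5, 0, -0.3, 0],
    [0, 0, 0, 0.7, 0, -0.5, 0],
    [0, 0, 0, 0.8, 0, -0.6, 0],
    [0, 0, 0, 0.8, 0, -0.6, 0]
  ]
}}

```text
clock: 14.3
eef_pos: [425.3, 212.2, 159.3]
tcp_rot: [3.139, 0.005, -3.139]
contact_force: [0.8, -0.7, -0.0]
opening: 0.504
grasp_force: 0.0
```

```bash
python3 -c "
from h import *
im2=r.grab_frame('scene');im=r.grab_frame('top');print(r.sense()['contact_force'],r.sense()['eef_pos'])
cv2.imwrite('pics/s7.png',np.vstack([cv2.resize(im[80:180,290:410,::-1],(480,400)),cv2.resize(im2[150:275,230:470,::-1],(480,200))]))"
```

```text
[ 0.68033349 -0.4330427   0.17009067] [426.52952628 212.04404166 157.17678195]
```

View pics/s7.png

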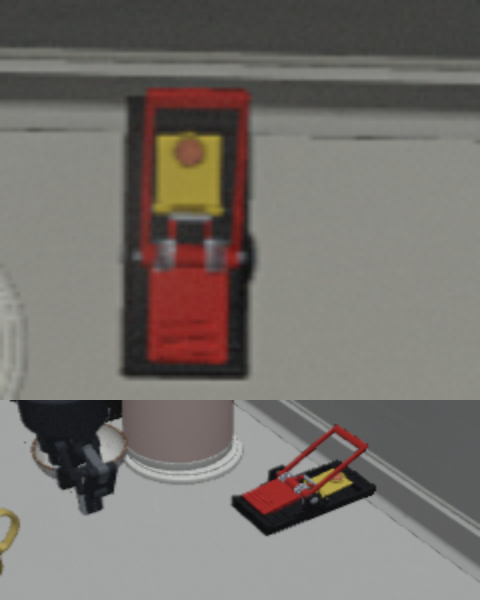

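The trap is set and square, with its front at the upstand (front corner (127,97), rear at row 376), and the arm is clear of it.

```bash
python3 -c "
from h import *
for v in (97,376): print(world('top',290+185/4,80+v/4,20))
print(r.sign_off())"
```

```text
[801.61738321 213.00090037  20.        ]
[631.31896065 210.52792747  20.        ]
the job is handed in; nothing more can be done
None
```

The trap is set and standing square against the upstand at about y = 0.21 m, its front measured at x ≈ 0.802 m (0.7885 needed). The arm is clear, and the job was handed in at about 14 s; no verdict came back.

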